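# Unstack the governor spares onto their places

### The arm

A 6-joint arm with a two-finger parallel gripper is mounted at the origin on the work surface. World frame = base frame: x ahead of the robot, y to its left, z up, the work surface at z = 0. Lengths are in mm, angles in rad, forces in N, time in s.
With the tool pointing down it reaches from about 300 to 775 mm from the base axis. Payload 14.6 kg.
Tool frame: the origin (TCP) lies at the very end of the fingers, on their centre line; the grasp point (between the pads) lies 19 mm behind it; z points along the fingers, y is the line along which they close (so a half turn about z gives the same grasp; the last joint's range is limited). The gripper opens to 94 mm and grips with 3 to 60 N. Pads are 16 mm wide; open, the fingers measure 119 mm over their backs; the gripper's body (75 mm by 177 mm) begins 78 mm behind the grasp point.
Start: joints at [-1.341, 0.3, 1.521, -0, 1.321, -0.067], TCP at [160.847, -525.944, 205.446] pointing down, gripper open.
Joint ranges: [-3.03, 3.03], [-0.79, 2.21], [0.23, 2.52], [-1.04, 4.18], [0, 3.07], [-2.55, 2.55]. Speed limits (rad/s): [2.22, 2.22, 2.57, 3.14, 3.14, 3.14].

### API

Orientations are given as [roll, pitch, yaw] about the fixed x, y, z axes, in that order (R = Rz(yaw) Ry(pitch) Rx(roll)).
In Python, from cell import read_state, viewer, manip, models gives the robot as it stands.
- The arm moves only by the tool carry_out, never from a script. Its argument "deltas" is a list of rows, each an object with "dp": the shift along the tool's x, y, z in mm, a list of three; "roll": the turn about the tool's z in degrees; "gripper": the opening, from -1 (shut) to 1 (fully open), so that 0 is half open. In form: [{"dp": [tx, ty, tz], "roll": roll, "gripper": gripper}, ...]. A call has 1 to 12 rows; each row is the pose to reach, as a shift and turn from the pose commanded when the call began, along the tool's axes at that moment; what a row does not reach only later rows make up. A row lasts 1/12 s, in which the tool goes at most 41.7 mm and 7.16 degrees, less where a joint would pass 70% of its speed; a pose out of reach is approached as far as the arm can. A call with a gripper value outside its range is refused whole. The fingers move at their own pace and stop on an object; "newtons" is the grip in N (left out, the last holds). Time passes only in rows, so rows that repeat a pose let the fingers close. It gives the time, the measured TCP pose, the force, the opening and the grip force at its end, in the units of the state.
- read_state(): the state, without advancing time (a new reading comes with each control period).
- viewer.camera(name): name is "scene" or "top" or "wrist"; returns the picture (384x512x3 uint8, red, green, blue); there is no depth.
- viewer.camera_params(name): a dict with "fovy" (degrees; the focal length in pixels is half the picture's height over the tangent of half this angle, whatever the lens; pixels are square), "cx", "cy" (the principal point, pixels), "eye" and "attitude" of the camera in the world; the wrist camera has in their place "T_tool_cam" (4x4, takes a point from camera to tool coordinates, whose origin is the TCP and whose axes are the flange's). Camera axes: x right, y up, looking along -z (the intrinsics and any distortion apply to the point x, -y, -z); pixel columns grow to the right and rows downward; lengths in mm; the calibration is good to about 2 mm. A picture is of the moment at which its call begins: read the wrist's pose just before it. camera_params takes no time and is no camera call.
- manip.sign_off(): hands the job in; it is judged then, once.
Trained networks look in the newest picture that a camera, given by its name, has taken for a name from the list of things; names that differ only in an ending like _2 or _b are one class to them, and where a whole thing is asked for, a point or a joint stands for the part that bears it (a point fixed in the world has none). Each returns a list of dicts, best first, with "p" (0 to 1); they miss things now and then, are a little off and sometimes report something else, mostly with a low value. They report only what shows in the picture. A call takes as long as a camera call. They do not tell look-alikes from the thing itself.
- models.cut_out(camera, label): "region" (384x512 bool, what is visible of it) and "box" ([left, top, right, bottom] in pixels, round what is visible of it).
The state is a dict: "clock": time; "joints": joint angles; "qd": joint speeds; "effort": joint torques, N m; "eef_pos": TCP position; "eef_rot": TCP orientation; "wrist_force": force on the tool from outside, world axes, zero at the start; "moment": the same for the moment, N m; "finger_gap": finger opening in mm; "finger_force": force on a finger pad.
Only numpy, scipy, OpenCV 4.12 (cv2) and the standard library are available. Lean on these libraries where they do the work, as an engineer would, in place of code of your own. Each camera call takes 0.05 s, during which the arm holds its last target. There are 200 camera calls.

### The job

Two small stacks of governor spares stand on the shelf: take them apart and set each spare flat and centred on its own place - the red collar over the spigot of the green plate, the bronze bearing block squarely on the outline of the blue slab, the black cotter lever along the black bar on the wooden board (either way round), and the brass oiler cup on the round copper plate. Set things down rather than dropping them, keep the oiler cup upright all the way, leave the flyball arm and the yellow tin where they are, and let go of everything at the end.

Things in the scene. Friction and masses are not known exactly. Their poses are not given: they have to be found in the camera images.
- collar_centre (a point): Cast-iron collar, a plain ring painted dull red: outside diameter 62 mm, bore 34 mm, 30 mm high, about 0.45 kg, bore axis z upright. Loose. At the start it stands on the shelf under one of the two upper spares (lever or cup, either one). This point is its centre, half-way up.
- block_centre (a point): Bronze bearing block, a brown-gold rectangular block 70 mm (x) by 50 mm (y) by 30 mm high, four small dark bolt holes on top, about 0.7 kg. Loose. At the start it stands on the shelf under one of the two upper spares (lever or cup, either one). This point is its centre, half-way up.
- lever_centre (a point): Black steel cotter lever: straight flat bar 110 mm long (x), 20 mm wide (y), 16 mm high, with a round boss 30 mm across near its +x end (boss centre 43 mm from this point, pale pin eye on top), about 0.25 kg, balanced near its middle. Loose, flat underside. At the start it rests centred (within 3 mm) on top of the collar or of the block, so its underside is 30 mm above the shelf. This point is its centre, half-way up.
- cup_centre (a point): Brass oiler cup: upright round cup 50 mm high; foot flange 50 mm across and 6 mm high, body 40 mm across from 6 to 40 mm up, with a dark band, small domed lid above; z is up; about 0.25 kg. Loose, flat underside. At the start it rests centred (within 3 mm) on top of the collar or of the block, so its underside is 30 mm above the shelf. This point is its centre, half-way up.
- spigot_top (a point): The collar's place: green square plate 90 by 90 mm with an upright bright steel spigot in its centre, 16 mm thick and 18 mm tall above the plate. Its z is up; it is fixed to the shelf and 8 mm thick. This point is the centre of its top face.
- slab_top (a point): The bearing block's place: blue rectangular slab 100 mm (x) by 80 mm (y) with a thin pale outline of the block in its middle (long side along x). Its z is up; it is fixed to the shelf and 8 mm thick. This point is the centre of its top face.
- board_top (a point): The lever's place: pale wooden board 140 mm (x) by 50 mm (y) with a black bar 110 by 20 mm painted along its middle (along x). Its z is up; it is fixed to the shelf and 8 mm thick. This point is the centre of its top face.
- dripplate_top (a point): The oiler cup's place: round copper plate 86 mm across with a thin dark circle 54 mm across in its middle. Its z is up; it is fixed to the shelf and 8 mm thick. This point is the centre of its top face.
- flyball_centre (a point): Bystander: bronze flyball arm lying on the shelf, a rod along x with a 40 mm ball at its -x end and a round eye at its +x end, 130 mm long in all, 40 mm high. Loose; leave it be. This point is its middle, 20 mm up.
- tin_centre (a point): Bystander: small yellow round tin with a steel lid, 50 mm across and 75 mm high, standing on the shelf. Loose; leave it be. This point is its centre, half-way up.
Things that resemble listed ones, but are neither listed nor needed, are in the scene too. Of the things that look like the part that bears spigot_top, the largest one is meant. Leave any turquoise or white look-alike of the part that bears block_centre alone.

How it is judged (in metres and radians):
At the end, for the whole second after the job is handed in: Each spare upright (6 deg), released and at rest on its own place: centre within 12 mm, underside within 4 mm of the top face, collar around the spigot; block and lever within 12 degrees of their outlines, either way round; flyball arm and tin within 20 mm of their start, tin standing (horizontal distance between collar_centre and spigot_top below 0.012 m and z of collar_centre in the frame of spigot_top between 0.011 and 0.019 m and angle between each of collar_centre, block_centre, lever_centre, cup_centre's own z axis and vertical below 0.1 rad and linear speed of each of collar, block, lever, cup below 0.02 m/s and angular speed of each of collar, block, lever, cup below 0.2 rad/s and contact force between the fingers and collar below 0.1 N and horizontal distance between block_centre and slab_top below 0.012 m and z of block_centre in the frame of slab_top between 0.011 and 0.019 m and contact force between the fingers and block below 0.1 N and horizontal distance between lever_centre and board_top below 0.012 m and z of lever_centre in the frame of board_top between 0.004 and 0.012 m and contact force between the fingers and lever below 0.1 N and horizontal distance between cup_centre and dripplate_top below 0.012 m and z of cup_centre in the frame of dripplate_top between 0.021 and 0.029 m and contact force between the fingers and cup below 0.1 N and angle between the x axis of block_centre and the x axis of slab_top, either way round below 0.21 rad and angle between the x axis of lever_centre and the x axis of board_top, either way round below 0.21 rad and distance of each of flyball_centre, tin_centre from where it was at the start of the episode below 0.02 m and angle between tin_centre's own z axis and vertical below 0.3 rad); the robot touches nothing.
It fails at once if the oiler cup is tipped by more than about 40 degrees (angle between cup_centre's own z axis and vertical above 0.7 rad).
It fails at once if the flyball arm or the tin is shifted by more than 20 mm or knocked over (not (distance of each of flyball_centre, tin_centre from where it was at the start of the episode below 0.02 m and angle between tin_centre's own z axis and vertical below 0.3 rad)).
It fails at once if a spare is dropped (falls free of the fingers at over 0.7 m/s, about 25 mm of fall) ((linear speed of collar above 0.7 m/s and contact force between the fingers and collar below 0.1 N) or (linear speed of block above 0.7 m/s and contact force between the fingers and block below 0.1 N) or (linear speed of lever above 0.7 m/s and contact force between the fingers and lever below 0.1 N) or (linear speed of cup above 0.7 m/s and contact force between the fingers and cup below 0.1 N)).
It also fails if it takes over 112 s, if anything falls off the work surface, if the arm or the gripper's body presses on something with over 40 N, if the wrist force passes 120 N, or if a joint passes its speed limit or range.

## Working session

There is one attempt and no reset: what is moved stays moved. The work goes in short steps, Python scripts to look and compute and a tool call to move; the robot and the scene stay as the last step left them, time stands still between calls to the robot, and variables do not carry over. Pictures are saved under pics/ and viewed, at most 18 in all, crops included, and the job is handed in when it is done.

Besides the shell and the picture viewer there is one more tool, called after "Request:" as name(argument=value, ...), one argument or row to a line, values as JSON. carry_out: Moves the arm, as the interface text tells. Its arguments: {"type":"object","properties":{"deltas":{"type":"array"},"newtons":{"type":"number"}},"required":["deltas"]}

```bash
mkdir -p pics; ls; python3 - <<'E'
from cell import read_state, viewer
import cv2
print(read_state())
for n in ("scene","top","wrist"):
    im=viewer.camera(n); print(n,viewer.camera_params(n))
    cv2.imwrite(f"pics/{n}0.png",im[:,:,::-1])
E
```

```text
pics
{'clock': 0.0, 'joints': array([-1.34062187e+00,  3.00476623e-01,  1.52162209e+00, -4.32504153e-05,
        1.32070271e+00, -6.65539124e-02]), 'qd': array([-7.39844652e-06, -1.85591841e-04,  1.48081185e-03, -1.62023028e-03,
       -2.13555908e-03,  3.12831145e-04]), 'effort': array([-7.77921869e-04, -5.31808770e+01, -3.52731442e+01,  7.08282413e-02,
        2.46154441e-02, -1.17549002e-04]), 'eef_pos': array([ 160.76230354, -525.68561404,  204.86595873]), 'eef_rot': array([-3.14038377e+00, -3.85898674e-05,  2.96739076e-01]), 'wrist_force': array([0.34046101, 0.12987637, 0.86515957]), 'moment': array([ 0.03798995,  0.00277951, -0.00205693]), 'finger_force': 0.0, 'finger_gap': 94.33731385628661}
scene {'fovy': 54.52516684696263, 'cx': 252.97053344719117, 'cy': 189.1487117163496, 'eye': array([951.61650759, 749.54614065, 737.8848399 ]), 'attitude': array([ 9.44929844e-01, -1.72200321e-03,  2.58524143e+00])}
top {'fovy': 52.57387946263435, 'cx': 253.58518996801348, 'cy': 193.59789945932414, 'eye': array([397.83106711, -33.57659125, 989.93522584]), 'attitude': array([ 0.10813163,  0.00366058, -1.5636562 ])}
wrist {'fovy': 70.2580257614913, 'cx': 256.48379582558545, 'cy': 191.1584609056128, 'T_tool_cam': array([[-1.19545252e-04,  9.73397958e-01,  2.29120932e-01,
         6.66064796e+01],
       [ 9.99999577e-01, -9.24934008e-05,  9.14705115e-04,
         2.06179861e-01],
       [ 9.11564265e-04,  2.29120945e-01, -9.73397535e-01,
        -1.80166721e+02],
       [ 0.00000000e+00,  0.00000000e+00,  0.00000000e+00,
         1.00000000e+00]])}
```

View pics/top0.png

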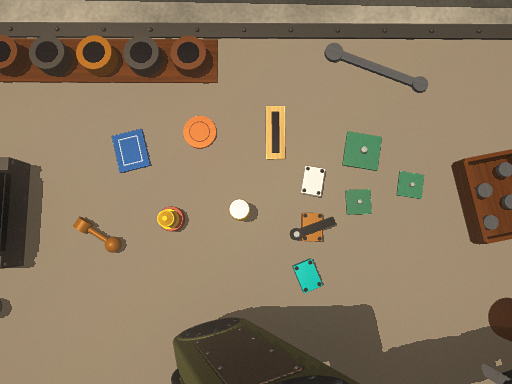

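View pics/scene0.png

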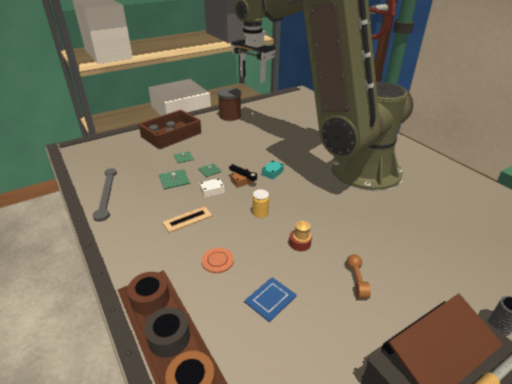

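The top view shows the lever on the bronze block at (313,228) and the cup on the collar at (170,218). The targets are the slab (131,151), copper plate (199,132), board (276,133) and largest green plate (362,150). The bystanders are the tin (239,210) and the flyball arm (98,235).

```bash
cat > h.py <<'E'
import numpy as np, cv2
from scipy.spatial.transform import Rotation as R
from cell import read_state, viewer, models
def cam(name):
    p=viewer.camera_params(name); f=192/np.tan(np.radians(p["fovy"])/2)
    if name=="wrist":
        s=read_state(); T=np.eye(4); T[:3,:3]=R.from_euler("xyz",s["eef_rot"]).as_matrix(); T[:3,3]=s["eef_pos"]
        T=T@p["T_tool_cam"]; Rm,e=T[:3,:3],T[:3,3]
    else: Rm,e=R.from_euler("xyz",p["attitude"]).as_matrix(),p["eye"]
    return f,p["cx"],p["cy"],Rm,e
def unproj(c,px,z):
    f,cx,cy,Rm,e=c; px=np.atleast_2d(px).astype(float)
    d=np.c_[(px[:,0]-cx)/f,-(px[:,1]-cy)/f,-np.ones(len(px))]@Rm.T
    return (e+d*((z-e[2])/d[:,2])[:,None])[:,:2]
def proj(c,P):
    f,cx,cy,Rm,e=c; q=(np.atleast_2d(P)-e)@Rm
    return np.c_[cx-f*q[:,0]/q[:,2],cy+f*q[:,1]/q[:,2]]
def rect(c,region,z):
    k=max(cv2.findContours(region.astype(np.uint8),cv2.RETR_EXTERNAL,cv2.CHAIN_APPROX_NONE)[0],key=len)[:,0]
    (x,y),(w,h),a=cv2.minAreaRect(unproj(c,k,z).astype(np.float32))
    if w<h: w,h,a=h,w,a+90
    return [round(float(v),1) for v in (x,y,w,h,(a+90)%180-90)]
H=dict(spigot_top=8,slab_top=8,board_top=8,dripplate_top=8,lever_centre=46,block_centre=30,cup_centre=70,collar_centre=30,flyball_centre=20,tin_centre=75)
def scan(camn,labels,pmin=.3):
    for l in labels:
        for d in models.cut_out(camn,l):
            if d["p"]>pmin and d["region"].sum()>20: print(l,round(d["p"],2),np.round(d["box"]),"x,y,long,short,ang",rect(cam(camn),d["region"],H[l]))
E
python3 - <<'E'
from h import *
viewer.camera("top"); scan("top",H)
E
```

```text
spigot_top 0.94 [399. 169. 425. 200.] x,y,long,short,ang [530.2, -427.2, 69.0, 65.9, 78.9]
spigot_top 0.89 [340. 132. 382. 170.] x,y,long,short,ang [617.3, -305.2, 92.8, 92.5, 80.6]
spigot_top 0.57 [343. 189. 371. 217.] x,y,long,short,ang [486.3, -293.6, 63.4, 62.7, -87.4]
spigot_top 0.49 [232. 199. 248. 218.] x,y,long,short,ang [464.0, 6.6, 52.2, 50.9, 63.9]
slab_top 0.66 [114. 130. 149. 170.] x,y,long,short,ang [614.6, 288.1, 98.6, 81.8, 14.8]
board_top 0.76 [266. 107. 284. 160.] x,y,long,short,ang [665.4, -82.3, 137.6, 44.2, 0.2]
dripplate_top 0.86 [184. 116. 216. 146.] x,y,long,short,ang [665.2, 113.2, 82.9, 82.3, -89.0]
block_centre 0.95 [294. 260. 321. 290.] x,y,long,short,ang [304.7, -160.3, 71.5, 50.3, 23.1]
block_centre 0.72 [302. 212. 323. 242.] x,y,long,short,ang [438.8, -172.6, 52.2, 32.0, -89.6]
block_centre 0.72 [297. 167. 326. 197.] x,y,long,short,ang [534.7, -175.2, 73.3, 49.5, -10.0]
block_centre 0.58 [ 71. 218. 122. 251.] x,y,long,short,ang [397.2, 354.3, 129.1, 37.8, 60.2]
cup_centre 0.89 [158. 209. 177. 230.] x,y,long,short,ang [438.1, 173.8, 45.0, 42.8, -88.4]
collar_centre 0.49 [164. 203. 188. 233.] x,y,long,short,ang [440.3, 164.3, 59.7, 49.4, 1.8]
flyball_centre 0.72 [ 72. 221. 123. 250.] x,y,long,short,ang [397.9, 358.4, 131.2, 37.4, 60.5]
tin_centre 0.82 [228. 200. 251. 219.] x,y,long,short,ang [460.4, 3.4, 48.5, 45.0, 45.6]
tin_centre 0.55 [156. 208. 180. 227.] x,y,long,short,ang [436.9, 172.7, 49.5, 45.0, -88.4]
```

View pics/wrist0.png

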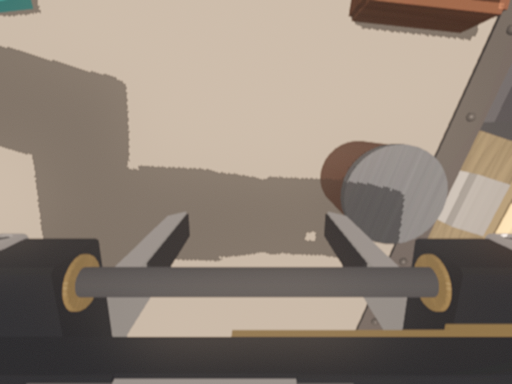

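```bash
cat >> h.py <<'E'
def go(x,y,z,yawdeg):
    s=read_state(); Rm=R.from_euler("xyz",s["eef_rot"]).as_matrix()
    yaw=np.degrees(s["eef_rot"][2]); d=(yaw-yawdeg+90)%360-90
    d=(yaw-yawdeg+180)%360-180
    print("dp",np.round(Rm.T@(np.array([x,y,z])-s["eef_pos"]),1),"roll",round(d,1),"t",round(s["clock"],2),"j",np.round(s["joints"],2))
E
python3 -c "
from h import *
go(440,-172,240,108)"
```

```text
dp [ 370.5 -256.8  -34.5] roll -91.0 t 0.7 j [-1.34  0.3   1.52  0.    1.32 -0.07]
```

Request:
carry_out(
  deltas=[
    {"dp":[370,-257,-35],"roll":-91,"gripper":1},
    {"dp":[370,-257,-35],"roll":-91,"gripper":1},
    {"dp":[370,-257,-35],"roll":-91,"gripper":1},
    {"dp":[370,-257,-35],"roll":-91,"gripper":1},
    {"dp":[370,-257,-35],"roll":-91,"gripper":1},
    {"dp":[370,-257,-35],"roll":-91,"gripper":1},
    {"dp":[370,-257,-35],"roll":-91,"gripper":1},
    {"dp":[370,-257,-35],"roll":-91,"gripper":1},
    {"dp":[370,-257,-35],"roll":-91,"gripper":1},
    {"dp":[370,-257,-35],"roll":-91,"gripper":1},
    {"dp":[370,-257,-35],"roll":-91,"gripper":1},
    {"dp":[370,-257,-35],"roll":-91,"gripper":1},
  ],
)

```text
clock: 1.7
eef_pos: [442.1, -167.9, 241.0]
eef_rot: [3.14, -0.0, 1.807]
wrist_force: [-0.6, -0.8, 0.4]
finger_gap: 94.0
finger_force: 0.0
```

Request:
carry_out(
  deltas=[
    {"dp":[0,0,0],"roll":0,"gripper":1},
    {"dp":[0,0,0],"roll":0,"gripper":1},
  ],
)

```text
clock: 1.87
eef_pos: [439.4, -172.0, 240.4]
eef_rot: [-3.141, -0.0, 1.793]
wrist_force: [-0.3, -0.1, -0.5]
finger_gap: 93.8
finger_force: 0.0
```

```bash
python3 - <<'E'
from h import *
im=viewer.camera("wrist"); cv2.imwrite("pics/w1.png",im[:,:,::-1])
scan("wrist",["lever_centre","block_centre"])
go(440,-172,240,108)
E
```

```text
lever_centre 0.86 [226. 128. 257. 211.] x,y,long,short,ang [416.3, -173.0, 112.8, 30.3, -72.6]
block_centre 0.86 [218. 148. 271. 192.] x,y,long,short,ang [443.3, -172.4, 55.7, 31.7, -77.3]
block_centre 0.86 [137. 123. 196. 163.] x,y,long,short,ang [305.9, -160.3, 77.3, 50.7, 22.6]
block_centre 0.61 [293. 166. 347. 213.] x,y,long,short,ang [533.2, -176.1, 74.4, 51.3, -10.1]
dp [0.5 1.1 0.4] roll -5.3 t 2.02 j [-0.45  0.1   1.68 -0.    1.36 -0.67]
```

View pics/w1.png

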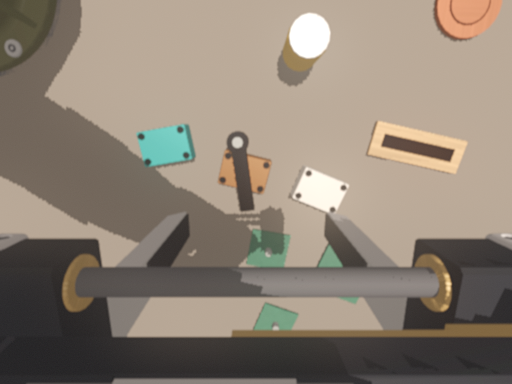

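```bash
sed -i 's/    k=max(.*/    k=np.vstack([q for q in cv2.findContours(region.astype(np.uint8),cv2.RETR_EXTERNAL,cv2.CHAIN_APPROX_NONE)[0] if len(q)>12])[:,0]/' h.py; python3 - <<'E'
from h import *
viewer.camera("wrist"); viewer.camera("top")
scan("wrist",["lever_centre","block_centre","board_top"]); scan("top",["board_top","slab_top"])
c=cam("wrist"); print(unproj(c,[[228,156],[266,165],[260,189],[222,180],[244,172.5]],30),unproj(c,[[237,142],[246,207]],46))
im=viewer.camera("wrist")[110:230,120:480]; cv2.imwrite("pics/w2.png",cv2.resize(im[:,:200],None,fx=4,fy=4,interpolation=2)[:,:,::-1])
E
```

```text
lever_centre 0.56 [226. 129. 258. 213.] x,y,long,short,ang [417.1, -172.6, 112.8, 29.4, -72.3]
block_centre 0.89 [139. 127. 196. 165.] x,y,long,short,ang [306.1, -160.4, 76.1, 50.0, 22.6]
block_centre 0.72 [293. 165. 349. 214.] x,y,long,short,ang [534.6, -174.8, 75.5, 51.9, -8.8]
block_centre 0.61 [219. 146. 270. 196.] x,y,long,short,ang [422.5, -172.0, 70.7, 52.4, -0.8]
board_top 0.67 [369. 123. 465. 173.] x,y,long,short,ang [664.9, -82.8, 142.7, 51.4, 0.5]
board_top 0.86 [264. 107. 282. 163.] x,y,long,short,ang [664.2, -83.6, 140.2, 46.9, 0.2]
board_top 0.5 [ 72. 220. 122. 250.] x,y,long,short,ang [400.0, 362.4, 128.1, 32.0, 58.1]
slab_top 0.84 [117. 128. 149. 170.] x,y,long,short,ang [614.4, 289.3, 101.3, 78.2, 13.5]
[[ 394.56228794 -155.93742371]
 [ 450.40362314 -156.39296999]
 [ 449.98759304 -192.78146203]
 [ 393.00920778 -192.03858637]
 [ 421.88860569 -174.10262635]] [[ 403.91633176 -132.74393489]
 [ 435.42915292 -219.4632101 ]]
```

View pics/w2.png

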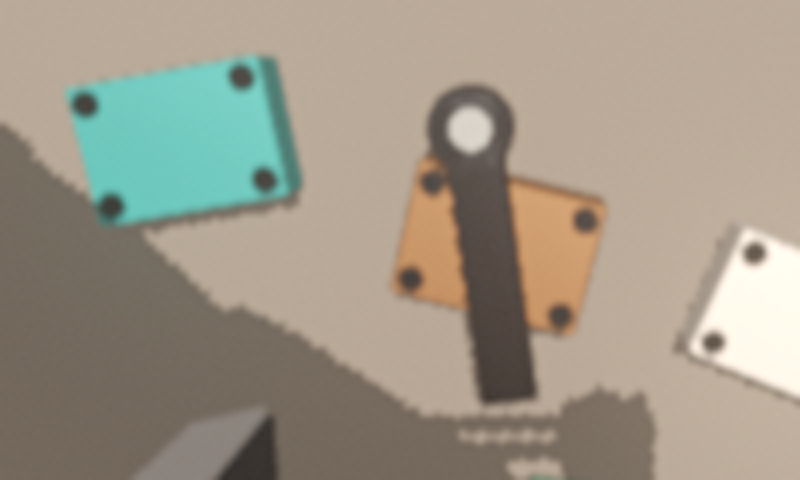

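```bash
python3 -c "
from h import *
go(418,-173,33,108)"
```

```text
dp [  3.9 -21.1 207.4] roll -5.1 t 2.42 j [-0.45  0.1   1.68 -0.    1.36 -0.68]
```

Request:
carry_out(
  deltas=[
    {"dp":[4,-21,0],"roll":-5,"gripper":0.3},
    {"dp":[4,-21,40],"roll":-5,"gripper":0.3},
    {"dp":[4,-21,80],"roll":-5,"gripper":0.3},
    {"dp":[4,-21,120],"roll":-5,"gripper":0.3},
    {"dp":[4,-21,160],"roll":-5,"gripper":0.3},
    {"dp":[4,-21,190],"roll":-5,"gripper":0.3},
    {"dp":[4,-21,207],"roll":-5,"gripper":0.3},
    {"dp":[4,-21,207],"roll":-5,"gripper":0.3},
    {"dp":[4,-21,207],"roll":-5,"gripper":-1},
    {"dp":[4,-21,207],"roll":-5,"gripper":-1},
    {"dp":[4,-21,207],"roll":-5,"gripper":-1},
    {"dp":[4,-21,207],"roll":-5,"gripper":-1},
  ],
  newtons=20,
)

```text
clock: 3.42
eef_pos: [418.3, -172.8, 33.8]
eef_rot: [3.141, 0.0, 1.884]
wrist_force: [-0.3, -0.6, 0.4]
finger_gap: 37.5
finger_force: 0.0
```

Request:
carry_out(
  deltas=[
    {"dp":[0,0,0],"roll":0,"gripper":-1},
    {"dp":[0,0,0],"roll":0,"gripper":-1},
    {"dp":[0,0,0],"roll":0,"gripper":-1},
    {"dp":[0,0,0],"roll":0,"gripper":-1},
  ],
)

```text
clock: 3.75
eef_pos: [418.2, -172.8, 33.6]
eef_rot: [3.141, 0.0, 1.884]
wrist_force: [0.7, 0.3, 2.4]
finger_gap: 19.8
finger_force: 19.8
```

```bash
python3 - <<'E'
from h import *
im=viewer.camera("wrist"); cv2.imwrite("pics/w3.png",im[:,:,::-1])
go(664.6,-83,80,180); go(664.6,-83,12,180)
E
```

```text
dp [  9.5 262.1 -46.4] roll -72.0 t 3.8 j [-0.47  0.32  1.95 -0.    0.87 -0.79]
dp [  9.5 262.1  21.6] roll -72.0 t 3.8 j [-0.47  0.32  1.95 -0.    0.87 -0.79]
```

View pics/w3.png

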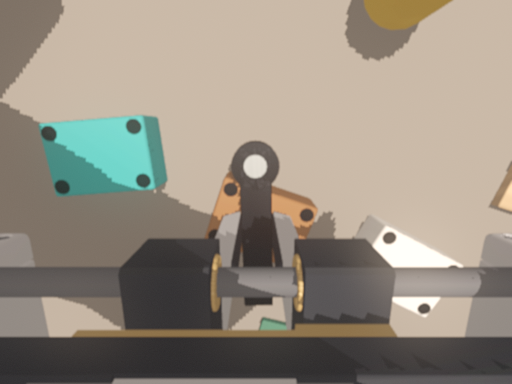

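```bash
python3 - <<'E'
from h import *
c=cam("wrist"); e=unproj(c,[255,166],46)[0]; y=np.radians(108); print(e, e-43*np.array([np.cos(y),np.sin(y)]), unproj(c,[[231,189],[307,215],[214,234]],30))
E
```

```text
[ 404.82961797 -132.54423225] [ 418.11734873 -173.43966245] [[ 394.57370692 -154.98813164]
 [ 451.04218421 -156.48716412]
 [ 392.49501879 -190.4808011 ]]
```

Request:
carry_out(
  deltas=[
    {"dp":[0,0,-10],"roll":0,"gripper":-1},
    {"dp":[0,0,-30],"roll":0,"gripper":-1},
    {"dp":[0,0,-50],"roll":0,"gripper":-1},
    {"dp":[0,0,-60],"roll":0,"gripper":-1},
  ],
)

```text
clock: 4.13
eef_pos: [418.7, -173.0, 95.8]
eef_rot: [3.14, 0.002, 1.884]
wrist_force: [0.4, 0.2, -3.2]
finger_gap: 20.0
finger_force: 19.8
```

Request:
carry_out(
  deltas=[
    {"dp":[9,262,0],"roll":-72,"gripper":-1},
    {"dp":[9,262,0],"roll":-72,"gripper":-1},
    {"dp":[9,262,0],"roll":-72,"gripper":-1},
    {"dp":[9,262,0],"roll":-72,"gripper":-1},
    {"dp":[9,262,0],"roll":-72,"gripper":-1},
    {"dp":[9,262,0],"roll":-72,"gripper":-1},
    {"dp":[9,262,0],"roll":-72,"gripper":-1},
    {"dp":[9,262,0],"roll":-72,"gripper":-1},
    {"dp":[9,262,0],"roll":-72,"gripper":-1},
    {"dp":[9,262,0],"roll":-72,"gripper":-1},
    {"dp":[9,262,0],"roll":-72,"gripper":-1},
    {"dp":[9,262,30],"roll":-72,"gripper":-1},
  ],
)

```text
clock: 5.13
eef_pos: [667.3, -83.9, 68.8]
eef_rot: [-3.14, 0.009, 3.138]
wrist_force: [1.5, 0.6, -1.8]
finger_gap: 19.7
finger_force: 19.8
```

Request:
carry_out(
  deltas=[
    {"dp":[0,0,0],"roll":0,"gripper":-1},
    {"dp":[0,0,0],"roll":0,"gripper":-1},
  ],
)

```text
clock: 5.3
eef_pos: [663.6, -83.3, 62.2]
eef_rot: [3.141, -0.004, 3.138]
wrist_force: [0.7, -0.4, -2.0]
finger_gap: 19.9
finger_force: 19.8
```

```bash
python3 - <<'E'
from h import *
im=viewer.camera("wrist"); cv2.imwrite("pics/w4.png",im[:,:,::-1])
scan("wrist",["board_top"])
go(664.6,-83,12,180)
E
```

```text
board_top 0.58 [230. 125. 287. 265.] x,y,long,short,ang [662.1, -83.7, 129.9, 51.7, 1.2]
dp [ 0.3  0.6 52.5] roll -0.2 t 5.4 j [-0.18  0.7   1.27  0.    1.17 -1.75]
```

View pics/w4.png

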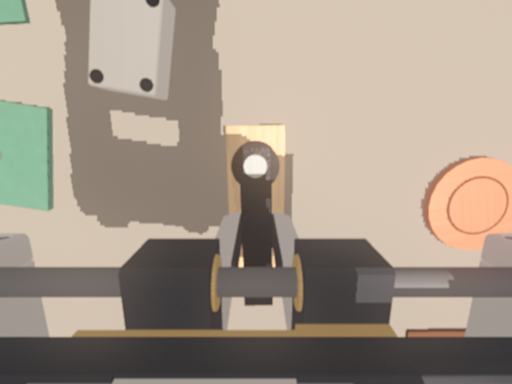

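Request:
carry_out(
  deltas=[
    {"dp":[0,0.5,15],"roll":0,"gripper":-1},
    {"dp":[0,0.5,30],"roll":0,"gripper":-1},
    {"dp":[0,0.5,40],"roll":0,"gripper":-1},
    {"dp":[0,0.5,46],"roll":0,"gripper":-1},
    {"dp":[0,0.5,50],"roll":0,"gripper":-1},
    {"dp":[0,0.5,52],"roll":0,"gripper":-1},
    {"dp":[0,0.5,52.5],"roll":0,"gripper":-1},
    {"dp":[0,0.5,52.5],"roll":0,"gripper":-1},
  ],
)

```text
clock: 6.07
eef_pos: [665.0, -83.0, 11.7]
eef_rot: [-3.141, 0.001, 3.141]
wrist_force: [0.2, -0.1, -3.0]
finger_gap: 19.7
finger_force: 19.8
```

```bash
python3 - <<'E'
from h import *
viewer.camera("wrist")
print(unproj(cam("wrist"),[[227,125],[285,125]],8))
print(read_state()["wrist_force"]); go(664.6,-83,12,180)
E
```

```text
[[ 598.32222787 -102.14948021]
 [ 598.36333144  -64.18985039]]
[-0.96756505 -0.30706624  0.08689607]
dp [ 0.4  0.1 -0.3] roll -0.1 t 6.12 j [-0.18  0.76  1.3   0.    1.08 -1.75]
```

Request:
carry_out(
  deltas=[
    {"dp":[0,0,0],"roll":0,"gripper":-0.2},
    {"dp":[0,0,0],"roll":0,"gripper":-0.2},
    {"dp":[0,0,0],"roll":0,"gripper":-0.2},
    {"dp":[0,0,0],"roll":0,"gripper":-0.2},
    {"dp":[0,0,-20],"roll":0,"gripper":-0.2},
    {"dp":[0,0,-60],"roll":0,"gripper":0.3},
    {"dp":[0,0,-100],"roll":0,"gripper":1},
    {"dp":[0,0,-140],"roll":0,"gripper":1},
    {"dp":[0,0,-180],"roll":0,"gripper":1},
    {"dp":[0,0,-210],"roll":0,"gripper":1},
    {"dp":[0,0,-210],"roll":0,"gripper":1},
  ],
)

```text
clock: 7.03
eef_pos: [666.4, -83.2, 228.9]
eef_rot: [-3.14, 0.011, 3.141]
wrist_force: [0.8, -0.7, 1.7]
finger_gap: 74.4
finger_force: 0.0
```

```bash
python3 - <<'E'
from h import *
viewer.camera("wrist"); scan("wrist",["lever_centre","board_top","dripplate_top","spigot_top"])
go(438,170,230,90)
E
```

```text
lever_centre 0.86 [245. 126. 268. 211.] x,y,long,short,ang [656.0, -83.1, 105.0, 27.0, -0.6]
board_top 0.97 [243. 123. 276. 214.] x,y,long,short,ang [660.7, -83.6, 135.2, 49.9, 0.7]
dripplate_top 0.89 [358. 144. 417. 200.] x,y,long,short,ang [660.7, 107.9, 84.5, 80.4, 89.9]
spigot_top 0.83 [ 69.  14. 128.  64.] x,y,long,short,ang [485.7, -287.8, 63.5, 63.1, 3.0]
spigot_top 0.67 [ 67. 102. 136. 177.] x,y,long,short,ang [613.7, -299.5, 92.2, 89.4, 82.0]
spigot_top 0.6 [  2.  47.  35. 104.] x,y,long,short,ang [530.1, -405.8, 61.0, 42.9, -8.1]
dp [226.4 252.7 -10.2] roll 89.9 t 7.28 j [-0.18  0.57  1.11 -0.    1.47 -1.75]
```

Request:
carry_out(
  deltas=[
    {"dp":[226,253,-10],"roll":90,"gripper":1},
    {"dp":[226,253,-10],"roll":90,"gripper":1},
    {"dp":[226,253,-10],"roll":90,"gripper":1},
    {"dp":[226,253,-10],"roll":90,"gripper":1},
    {"dp":[226,253,-10],"roll":90,"gripper":1},
    {"dp":[226,253,-10],"roll":90,"gripper":1},
    {"dp":[226,253,-10],"roll":90,"gripper":1},
    {"dp":[226,253,-10],"roll":90,"gripper":1},
    {"dp":[226,253,-10],"roll":90,"gripper":1},
    {"dp":[226,253,-10],"roll":90,"gripper":1},
    {"dp":[226,253,-10],"roll":90,"gripper":1},
    {"dp":[226,253,-10],"roll":90,"gripper":1},
  ],
)

```text
clock: 8.28
eef_pos: [438.2, 170.5, 229.9]
eef_rot: [-3.14, 0.0, 1.659]
wrist_force: [-0.2, 0.4, -0.1]
finger_gap: 93.7
finger_force: 0.0
```

Request:
carry_out(
  deltas=[
    {"dp":[0,0,0],"roll":0,"gripper":1},
    {"dp":[0,0,0],"roll":0,"gripper":1},
  ],
)

```text
clock: 8.45
eef_pos: [438.6, 170.1, 230.1]
eef_rot: [-3.14, 0.0, 1.669]
wrist_force: [1.0, -1.5, 0.0]
finger_gap: 93.9
finger_force: 0.0
```

```bash
python3 - <<'E'
from h import *
im=viewer.camera("wrist"); cv2.imwrite("pics/w5.png",im[:,:,::-1])
scan("wrist",["cup_centre","collar_centre","slab_top","dripplate_top","tin_centre","board_top"])
go(438,170,230,90)
E
```

```text
cup_centre 0.97 [239. 152. 277. 192.] x,y,long,short,ang [438.7, 183.6, 46.7, 44.9, 61.5]
collar_centre 0.92 [236. 147. 277. 193.] x,y,long,short,ang [441.0, 177.3, 61.0, 60.2, 50.1]
slab_top 0.74 [352.  67. 427. 135.] x,y,long,short,ang [616.1, 288.9, 102.5, 80.8, 14.7]
dripplate_top 0.9 [371. 200. 429. 248.] x,y,long,short,ang [666.5, 112.7, 87.1, 83.4, -38.6]
tin_centre 0.94 [245. 258. 278. 314.] x,y,long,short,ang [461.1, 23.7, 80.1, 42.0, -84.5]
board_top 0.89 [335. 312. 380. 329.] x,y,long,short,ang [632.9, -68.9, 80.4, 31.6, 5.5]
dp [-0.1 -0.9  0.9] roll 5.4 t 8.8 j [ 0.29  0.1   1.7  -0.    1.34  0.2 ]
```

View pics/w5.png

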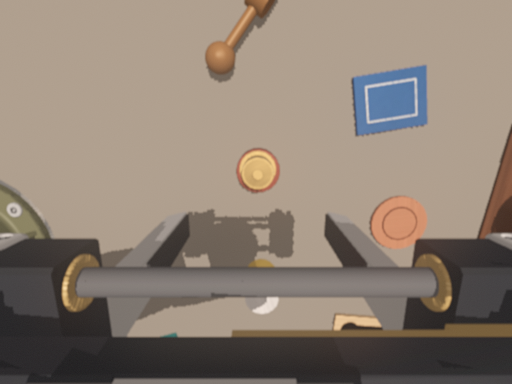

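```bash
python3 - <<'E'
from h import *
c=cam("wrist"); print("dome",unproj(c,[258,174],80))
for P in ([440,174],[440,172],[440,176]): 
  a=np.linspace(0,2*np.pi,60); o=[]
  for r,z in((31,0),(31,30),(20,70),(25,36)):
    q=proj(c,np.c_[P[0]+r*np.cos(a),P[1]+r*np.sin(a),z+0*a]); o.append(np.round([*q.min(0),*q.max(0)],0))
  print(P,o)
im=viewer.camera("wrist")[130:210,200:320]; cv2.imwrite("pics/w6.png",cv2.resize(im,None,fx=6,fy=6,interpolation=2)[:,:,::-1])
E
```

```text
dome [[440.33027007 180.31445151]]
[440, 174] [array([237., 149., 278., 189.]), array([235., 150., 279., 194.]), array([241., 162., 273., 193.]), array([239., 155., 275., 191.])]
[440, 172] [array([237., 150., 277., 190.]), array([235., 152., 279., 195.]), array([241., 163., 273., 194.]), array([239., 157., 275., 192.])]
[440, 176] [array([237., 147., 278., 188.]), array([235., 149., 279., 192.]), array([242., 160., 273., 191.]), array([239., 154., 275., 189.])]
```

View pics/w6.png

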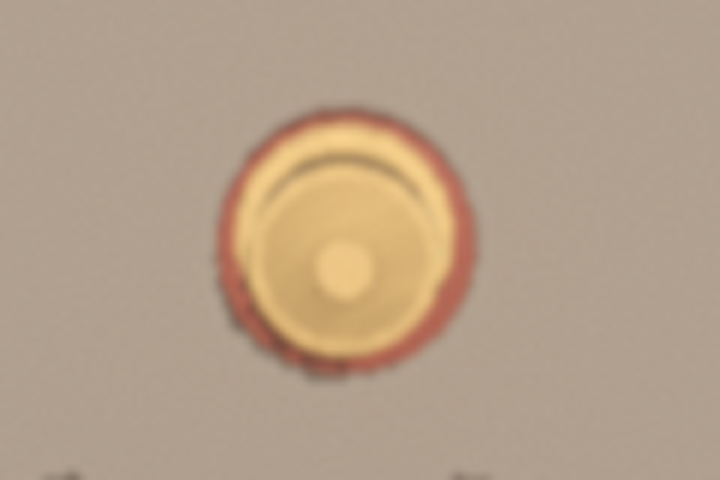

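```bash
python3 -c "
from h import *
go(440,177,41,95)"
```

```text
dp [  6.7   1.8 189.9] roll 0.4 t 8.85 j [0.29 0.1  1.7  0.   1.34 0.2 ]
```

Request:
carry_out(
  deltas=[
    {"dp":[6.5,2,10],"roll":0,"gripper":0.7},
    {"dp":[6.5,2,45],"roll":0,"gripper":0.7},
    {"dp":[6.5,2,80],"roll":0,"gripper":0.7},
    {"dp":[6.5,2,115],"roll":0,"gripper":0.7},
    {"dp":[6.5,2,150],"roll":0,"gripper":0.7},
    {"dp":[6.5,2,175],"roll":0,"gripper":0.7},
    {"dp":[6.5,2,189],"roll":0,"gripper":0.7},
    {"dp":[6.5,2,190],"roll":0,"gripper":0.5},
    {"dp":[6.5,2,190],"roll":0,"gripper":-1},
    {"dp":[6.5,2,190],"roll":0,"gripper":-1},
    {"dp":[6.5,2,190],"roll":0,"gripper":-1},
    {"dp":[6.5,2,190],"roll":0,"gripper":-1},
  ],
  newtons=15,
)

```text
clock: 9.85
eef_pos: [440.8, 177.1, 41.9]
eef_rot: [3.14, -0.0, 1.665]
wrist_force: [0.3, -0.4, -0.7]
finger_gap: 49.9
finger_force: 0.0
```

Request:
carry_out(
  deltas=[
    {"dp":[0,0,0],"roll":0,"gripper":-1},
    {"dp":[0,0,0],"roll":0,"gripper":-1},
    {"dp":[0,0,0],"roll":0,"gripper":-1},
  ],
)

```text
clock: 10.1
eef_pos: [440.3, 177.0, 41.5]
eef_rot: [3.141, -0.0, 1.665]
wrist_force: [-2.1, 0.3, 6.8]
finger_gap: 39.9
finger_force: 15.0
```

```bash
python3 - <<'E'
from h import *
im=viewer.camera("wrist"); cv2.imwrite("pics/w7.png",im[:,:,::-1])
scan("wrist",["cup_centre","collar_centre"])
go(666,113,100,95)
E
```

```text
cup_centre 0.97 [226. 183. 291. 268.] x,y,long,short,ang [440.6, 186.4, 51.5, 39.3, -86.2]
collar_centre 0.95 [214. 172. 299. 214.] x,y,long,short,ang [437.8, 196.3, 58.8, 29.4, 6.1]
dp [-84.8 218.7 -58.4] roll 0.4 t 10.25 j [0.3  0.35 1.88 0.   0.91 0.21]
```

View pics/w7.png

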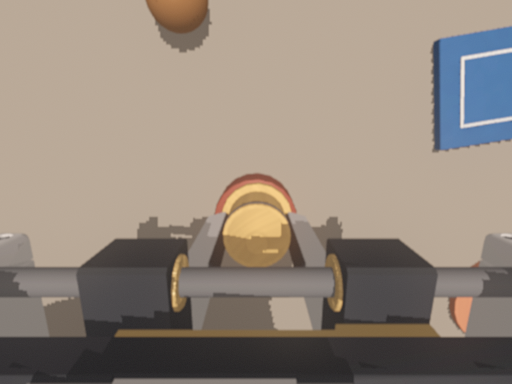

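```bash
python3 -c "
from h import *
c=cam('wrist');print('cup top',unproj(c,[257,236],72))
a=np.linspace(0,2*np.pi,60)
for y in(174,176,178):
  for r,z in((31,30),(31,0),(25,36),(20,70)):
    q=proj(c,np.c_[440+r*np.cos(a),y+r*np.sin(a),z+0*a]);print(y,z,np.round([*q.min(0),*q.max(0)]))
"
```

```text
cup top [[440.89901509 180.85730774]]
174 30 [213. 182. 297. 261.]
174 0 [218. 174. 292. 244.]
174 36 [220. 192. 289. 257.]
174 70 [221. 213. 288. 275.]
176 30 [213. 179. 297. 258.]
176 0 [219. 172. 292. 242.]
176 36 [220. 189. 290. 255.]
176 70 [221. 210. 288. 272.]
178 30 [213. 176. 297. 256.]
178 0 [219. 170. 292. 240.]
178 36 [220. 186. 290. 252.]
178 70 [221. 207. 289. 270.]
```

Request:
carry_out(
  deltas=[
    {"dp":[0,0,-10],"roll":0,"gripper":-1},
    {"dp":[0,0,-25],"roll":0,"gripper":-1},
    {"dp":[0,0,-45],"roll":0,"gripper":-1},
    {"dp":[0,0,-58],"roll":0,"gripper":-1},
    {"dp":[-25,65,-58],"roll":0,"gripper":-1},
    {"dp":[-40,102,-58],"roll":0,"gripper":-1},
    {"dp":[-54,140,-58],"roll":0,"gripper":-1},
    {"dp":[-67,172,-58],"roll":0,"gripper":-1},
    {"dp":[-78,200,-58],"roll":0,"gripper":-1},
    {"dp":[-85,219,-58],"roll":0,"gripper":-1},
    {"dp":[-85,219,-58],"roll":0,"gripper":-1},
    {"dp":[-85,219,-50],"roll":0,"gripper":-1},
  ],
)

```text
clock: 11.25
eef_pos: [667.2, 112.2, 91.6]
eef_rot: [3.14, -0.0, 1.664]
wrist_force: [0.1, -0.5, -1.7]
finger_gap: 39.9
finger_force: 15.0
```

Request:
carry_out(
  deltas=[
    {"dp":[0,0,0],"roll":0,"gripper":-1},
    {"dp":[0,0,0],"roll":0,"gripper":-1},
  ],
)

```text
clock: 11.42
eef_pos: [665.0, 113.3, 90.5]
eef_rot: [-3.14, -0.0, 1.665]
wrist_force: [0.8, 0.1, -2.9]
finger_gap: 39.5
finger_force: 15.0
```

```bash
python3 - <<'E'
from h import *
im=viewer.camera("wrist"); cv2.imwrite("pics/w8.png",im[:,:,::-1])
scan("wrist",["dripplate_top"])
go(666,113,19.5,95)
E
```

```text
dripplate_top 0.62 [215. 154. 299. 213.] x,y,long,short,ang [666.0, 125.9, 84.1, 58.9, 4.6]
dp [-0.3  0.3 71.9] roll 0.4 t 11.52 j [0.11 0.68 1.23 0.   1.23 0.02]
```

View pics/w8.png

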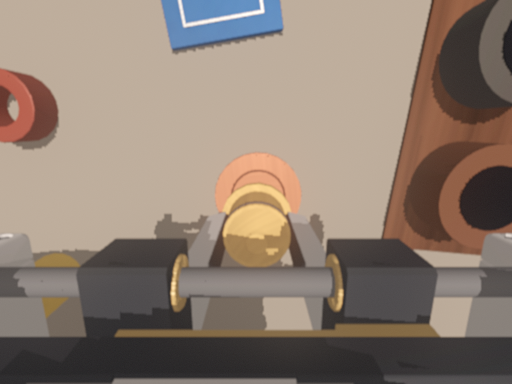

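Request:
carry_out(
  deltas=[
    {"dp":[-2,0.5,20],"roll":0,"gripper":-1},
    {"dp":[-2,0.5,40],"roll":0,"gripper":-1},
    {"dp":[-2,0.5,55],"roll":0,"gripper":-1},
    {"dp":[-2,0.5,64],"roll":0,"gripper":-1},
    {"dp":[-2,0.5,69],"roll":0,"gripper":-1},
    {"dp":[-2,0.5,71.5],"roll":0,"gripper":-1},
    {"dp":[-2,0.5,72],"roll":0,"gripper":-1},
    {"dp":[-2,0.5,72],"roll":0,"gripper":-1},
    {"dp":[-2,0.5,72],"roll":0,"gripper":-1},
  ],
)

```text
clock: 12.27
eef_pos: [667.3, 110.9, 19.8]
eef_rot: [3.14, -0.0, 1.665]
wrist_force: [0.8, 0.9, -2.7]
finger_gap: 39.9
finger_force: 15.0
```

```bash
python3 -c "
from h import *
print(read_state()['wrist_force'],read_state()['eef_pos']);viewer.camera('top');scan('top',['cup_centre','collar_centre','lever_centre'])"
```

```text
[ 0.82093063  0.88796242 -2.72960706] [667.34021499 110.92513956  19.80072709]
cup_centre 0.69 [114. 130. 143. 172.] x,y,long,short,ang [600.6, 270.4, 94.7, 73.4, 14.2]
lever_centre 0.84 [270. 108. 280. 153.] x,y,long,short,ang [656.2, -82.7, 104.4, 22.3, 0.1]
```

Request:
carry_out(
  deltas=[
    {"dp":[0,1,0.7],"roll":0,"gripper":-1},
    {"dp":[0,1,1],"roll":0,"gripper":-1},
    {"dp":[0,1,1],"roll":0,"gripper":0},
    {"dp":[0,1,1],"roll":0,"gripper":0.3},
    {"dp":[0,1,1],"roll":0,"gripper":0.3},
    {"dp":[0,1,1],"roll":0,"gripper":0.3},
    {"dp":[0,1,-15],"roll":0,"gripper":0.3},
    {"dp":[0,1,-50],"roll":0,"gripper":0.4},
    {"dp":[0,1,-90],"roll":0,"gripper":0.8},
    {"dp":[0,1,-130],"roll":0,"gripper":1},
    {"dp":[0,1,-170],"roll":0,"gripper":1},
    {"dp":[0,1,-190],"roll":0,"gripper":1},
  ],
)

```text
clock: 13.47
eef_pos: [668.9, 111.1, 214.8]
eef_rot: [3.135, -0.0, 1.665]
wrist_force: [0.9, -0.7, 0.5]
finger_gap: 89.0
finger_force: 0.0
```

Request:
carry_out(
  deltas=[
    {"dp":[0,0,0],"roll":0,"gripper":1},
    {"dp":[0,0,0],"roll":0,"gripper":1},
  ],
)

```text
clock: 13.63
eef_pos: [668.2, 111.0, 209.7]
eef_rot: [3.14, -0.0, 1.665]
wrist_force: [-0.8, -0.9, -0.6]
finger_gap: 94.0
finger_force: 0.0
```

```bash
python3 - <<'E'
from h import *
im=viewer.camera("wrist"); cv2.imwrite("pics/w9.png",im[:,:,::-1])
H.update(cup_centre=48,lever_centre=24)
scan("wrist",["dripplate_top","cup_centre","collar_centre","slab_top"])
go(440.5,176,200,95)
E
```

```text
dripplate_top 0.8 [224. 146. 284. 204.] x,y,long,short,ang [664.9, 113.5, 83.8, 83.7, -67.8]
cup_centre 0.92 [241. 155. 275. 196.] x,y,long,short,ang [666.2, 118.4, 47.2, 42.9, -84.6]
collar_centre 0.91 [ 58.  86. 118. 136.] x,y,long,short,ang [446.2, 176.3, 74.3, 58.6, 1.6]
slab_top 0.63 [182.   0. 272.  74.] x,y,long,short,ang [615.0, 288.3, 99.8, 81.0, 14.5]
dp [  86.1 -219.9    7.9] roll 0.4 t 13.88 j [0.11 0.59 1.1  0.   1.45 0.02]
```

View pics/w9.png

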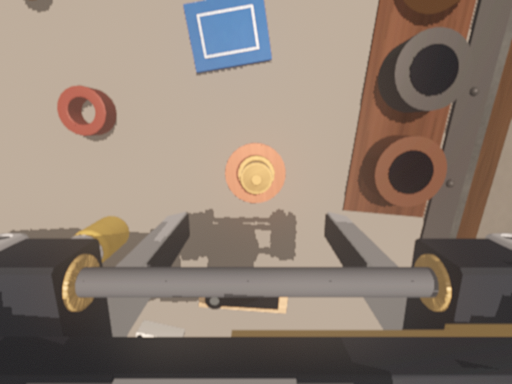

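Request:
carry_out(
  deltas=[
    {"dp":[86,-220,8],"roll":0,"gripper":1},
    {"dp":[86,-220,8],"roll":0,"gripper":1},
    {"dp":[86,-220,8],"roll":0,"gripper":1},
    {"dp":[86,-220,8],"roll":0,"gripper":1},
    {"dp":[86,-220,8],"roll":0,"gripper":1},
    {"dp":[86,-220,8],"roll":0,"gripper":1},
    {"dp":[86,-220,8],"roll":0,"gripper":1},
    {"dp":[86,-220,40],"roll":0,"gripper":1},
    {"dp":[86,-220,80],"roll":0,"gripper":1},
    {"dp":[86,-220,100],"roll":0,"gripper":1},
    {"dp":[86,-220,100],"roll":0,"gripper":1},
    {"dp":[86,-220,100],"roll":0,"gripper":1},
  ],
)

```text
clock: 14.88
eef_pos: [440.8, 175.8, 108.7]
eef_rot: [-3.14, 0.0, 1.665]
wrist_force: [0.4, -0.3, 0.5]
finger_gap: 94.1
finger_force: 0.0
```

```bash
python3 - <<'E'
from h import *
viewer.camera("wrist")
scan("wrist",["collar_centre"])
c=cam("wrist"); a=np.linspace(0,2*np.pi,60)
for y in(174,178):
    q=np.vstack([proj(c,np.c_[440.5+31*np.cos(a),y+31*np.sin(a),z+0*a]) for z in(0,30)]);print(y,np.round([*q.min(0),*q.max(0)]))
go(440.5,176,6.5,95)
E
```

```text
collar_centre 0.88 [224. 162. 288. 226.] x,y,long,short,ang [441.0, 177.2, 63.9, 61.8, -57.0]
174 [223. 163. 286. 228.]
178 [223. 159. 286. 224.]
dp [ -0.   -1.4 103.9] roll 0.4 t 14.98 j [ 0.3   0.24  1.83 -0.    1.06  0.21]
```

Request:
carry_out(
  deltas=[
    {"dp":[0,-1,35],"roll":0,"gripper":1},
    {"dp":[0,-1,65],"roll":0,"gripper":1},
    {"dp":[0,-1,90],"roll":0,"gripper":1},
    {"dp":[0,-1,101],"roll":0,"gripper":1},
    {"dp":[0,-1,103],"roll":0,"gripper":0.6},
    {"dp":[0,-1,103],"roll":0,"gripper":-1},
    {"dp":[0,-1,103],"roll":0,"gripper":-1},
    {"dp":[0,-1,103],"roll":0,"gripper":-1},
    {"dp":[0,-1,103],"roll":0,"gripper":-1},
    {"dp":[0,-1,103],"roll":0,"gripper":-1},
    {"dp":[0,-1,103],"roll":0,"gripper":-1},
  ],
  newtons=30,
)

```text
clock: 15.9
eef_pos: [440.2, 176.0, 7.0]
eef_rot: [3.14, -0.0, 1.665]
wrist_force: [-3.8, -1.2, 9.9]
finger_gap: 62.3
finger_force: 30.0
```

Request:
carry_out(
  deltas=[
    {"dp":[0,0,0],"roll":0,"gripper":-1},
    {"dp":[0,0,0],"roll":0,"gripper":-1},
  ],
)

```text
clock: 16.07
eef_pos: [440.3, 176.0, 7.1]
eef_rot: [3.14, -0.0, 1.665]
wrist_force: [-1.8, 0.0, 10.0]
finger_gap: 62.5
finger_force: 30.0
```

```bash
python3 - <<'E'
from h import *
viewer.camera("wrist")
scan("wrist",["collar_centre"])
c=cam("wrist"); a=np.linspace(0,2*np.pi,60)
for y in(174,178):
    q=np.vstack([proj(c,np.c_[440.5+31*np.cos(a),y+31*np.sin(a),z+0*a]) for z in(0,30)]);print(y,np.round([*q.min(0),*q.max(0)]))
go(616.5,-304,150,95)
E
```

```text
collar_centre 0.79 [206. 180. 307. 266.] x,y,long,short,ang [440.0, 183.9, 61.0, 55.8, 6.4]
174 [205. 182. 306. 285.]
178 [206. 176. 307. 280.]
dp [-494.4  130.5 -142.9] roll 0.4 t 16.17 j [0.3  0.41 1.9  0.   0.83 0.21]
```

Request:
carry_out(
  deltas=[
    {"dp":[0,0,-12],"roll":0,"gripper":-1},
    {"dp":[0,0,-40],"roll":0,"gripper":-1},
    {"dp":[0,0,-80],"roll":0,"gripper":-1},
    {"dp":[0,0,-115],"roll":0,"gripper":-1},
    {"dp":[0,0,-140],"roll":0,"gripper":-1},
    {"dp":[-25,7,-143],"roll":0,"gripper":-1},
    {"dp":[-60,16,-143],"roll":0,"gripper":-1},
    {"dp":[-97,26,-143],"roll":0,"gripper":-1},
    {"dp":[-135,36,-143],"roll":0,"gripper":-1},
    {"dp":[-173,46,-143],"roll":0,"gripper":-1},
    {"dp":[-210,56,-143],"roll":0,"gripper":-1},
    {"dp":[-247,65,-143],"roll":0,"gripper":-1},
  ],
)

```text
clock: 17.17
eef_pos: [527.8, -65.9, 149.0]
eef_rot: [-3.141, -0.0, 1.665]
wrist_force: [1.2, 0.7, -4.3]
finger_gap: 62.4
finger_force: 30.0
```

Request:
carry_out(
  deltas=[
    {"dp":[-38,10,0],"roll":0,"gripper":-1},
    {"dp":[-76,20,0],"roll":0,"gripper":-1},
    {"dp":[-114,30,0],"roll":0,"gripper":-1},
    {"dp":[-152,40,0],"roll":0,"gripper":-1},
    {"dp":[-190,50,0],"roll":0,"gripper":-1},
    {"dp":[-220,58,0],"roll":0,"gripper":-1},
    {"dp":[-240,64,10],"roll":0,"gripper":-1},
    {"dp":[-247,65,30],"roll":0,"gripper":-1},
    {"dp":[-247,65,50],"roll":0,"gripper":-1},
    {"dp":[-247,65,60],"roll":0,"gripper":-1},
    {"dp":[-247,65,60],"roll":0,"gripper":-1},
    {"dp":[-247,65,60],"roll":0,"gripper":-1},
  ],
)

```text
clock: 18.17
eef_pos: [615.6, -303.4, 89.3]
eef_rot: [-3.141, -0.0, 1.665]
wrist_force: [-0.1, 0.1, -3.2]
finger_gap: 62.1
finger_force: 30.0
```

```bash
python3 - <<'E'
from h import *
im=viewer.camera("wrist"); cv2.imwrite("pics/w10.png",im[:,:,::-1])
scan("wrist",["spigot_top","collar_centre"])
viewer.camera("top"); scan("top",["spigot_top"])
go(616.5,-304,15,95); print(read_state()["eef_pos"],read_state()["wrist_force"])
E
```

```text
spigot_top 0.91 [209. 144. 316. 245.] x,y,long,short,ang [619.8, -308.2, 91.2, 91.1, -9.6]
spigot_top 0.8 [ 93. 144. 161. 208.] x,y,long,short,ang [489.0, -295.4, 64.6, 63.1, 2.5]
spigot_top 0.55 [176. 296. 200. 330.] x,y,long,short,ang [552.5, -443.3, 41.4, 19.9, 79.1]
collar_centre 0.74 [207. 180. 306. 267.] x,y,long,short,ang [619.2, -325.8, 93.5, 85.7, 5.4]
spigot_top 0.7 [344. 130. 360. 167.] x,y,long,short,ang [623.6, -278.7, 92.9, 36.3, -9.3]
spigot_top 0.43 [272. 108. 281. 155.] x,y,long,short,ang [666.6, -84.7, 113.8, 28.3, 0.1]
dp [-0.2  0.3 75.3] roll 0.4 t 18.42 j [-0.51  0.71  1.19  0.    1.24 -0.61]
[ 616.02824735 -303.78059336   90.26700875] [ 0.96839731 -0.1389198  -4.31495353]
```

View pics/w10.png

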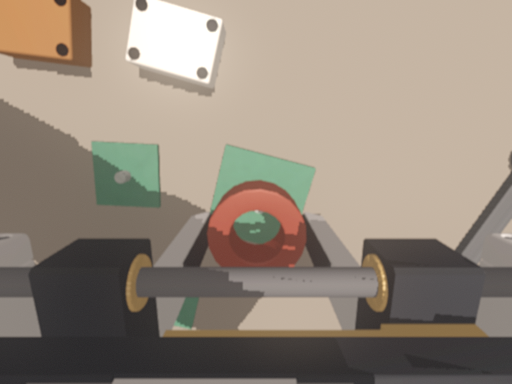

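```bash
python3 - <<'E'
from h import *
im=viewer.camera("wrist")[130:300,170:350]
cv2.imwrite("pics/w11.png",cv2.resize(im,None,fx=4,fy=3.5,interpolation=2)[:,:,::-1])
c=cam("wrist"); q=unproj(c,[[226,146],[315,167],[257,212]],8); print(q,np.linalg.norm(q[1]-q[0]))
d=(q[1]-q[0])/np.linalg.norm(q[1]-q[0]); m=(q[0]+q[1])/2; print(m+45*np.array([d[1],-d[0]]),m-45*np.array([d[1],-d[0]]), unproj(c,[257,212],26))
a=np.linspace(0,2*np.pi,60)
for P in ((617,-305),(620,-308)): 
  q=proj(c,np.c_[P[0]+8*np.cos(a),P[1]+8*np.sin(a),26+0*a]);print(P,np.round([*q.min(0),*q.max(0)]))
E
```

```text
[[ 583.21576493 -258.18565668]
 [ 670.24279681 -270.14198669]
 [ 618.71282852 -320.69978649]] 87.84451095753003
[ 620.60442635 -308.74505268] [ 632.8541354  -219.58259069] [[ 618.12407271 -315.01792141]]
(617, -305) [248. 193. 265. 210.]
(620, -308) [251. 197. 268. 213.]
```

View pics/w11.png

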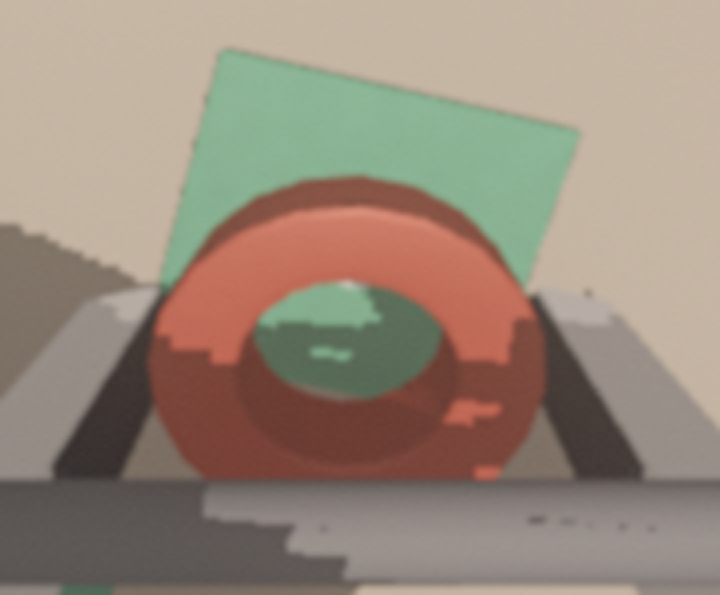

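Request:
carry_out(
  deltas=[
    {"dp":[-2.2,1.5,10],"roll":0,"gripper":-1},
    {"dp":[-2.2,1.5,30],"roll":0,"gripper":-1},
    {"dp":[-2.2,1.5,45],"roll":0,"gripper":-1},
    {"dp":[-2.2,1.5,54],"roll":0,"gripper":-1},
    {"dp":[-2.2,1.5,60],"roll":0,"gripper":-1},
    {"dp":[-2.2,1.5,63],"roll":0,"gripper":-1},
    {"dp":[-2.2,1.5,65],"roll":0,"gripper":-1},
    {"dp":[-2.2,1.5,65],"roll":0,"gripper":-1},
  ],
)

```text
clock: 19.13
eef_pos: [617.5, -305.9, 24.2]
eef_rot: [3.141, 0.0, 1.665]
wrist_force: [-0.7, 0.0, -4.4]
finger_gap: 62.1
finger_force: 30.0
```

Request:
carry_out(
  deltas=[
    {"dp":[0,0,4],"roll":0,"gripper":-1},
    {"dp":[0,0,7],"roll":0,"gripper":-1},
    {"dp":[0,0,9],"roll":0,"gripper":-1},
    {"dp":[0,0,10],"roll":0,"gripper":-1},
    {"dp":[0,0,10],"roll":0,"gripper":-1},
    {"dp":[0,0,10],"roll":0,"gripper":-1},
  ],
)

```text
clock: 19.63
eef_pos: [617.4, -305.9, 15.2]
eef_rot: [3.141, 0.0, 1.665]
wrist_force: [-6.1, 2.0, 5.7]
finger_gap: 62.0
finger_force: 30.0
```

Request:
carry_out(
  deltas=[
    {"dp":[0,0,0],"roll":0,"gripper":0.8},
    {"dp":[0,0,0],"roll":0,"gripper":0.8},
    {"dp":[0,0,0],"roll":0,"gripper":0.8},
    {"dp":[0,0,0],"roll":0,"gripper":0.8},
    {"dp":[0,0,-20],"roll":0,"gripper":1},
    {"dp":[0,0,-60],"roll":0,"gripper":1},
    {"dp":[0,0,-100],"roll":0,"gripper":1},
    {"dp":[0,0,-140],"roll":0,"gripper":1},
    {"dp":[0,0,-170],"roll":0,"gripper":1},
    {"dp":[0,0,-185],"roll":0,"gripper":1},
    {"dp":[0,0,-185],"roll":0,"gripper":1},
  ],
)

```text
clock: 20.55
eef_pos: [618.4, -306.4, 203.7]
eef_rot: [3.136, 0.004, 1.665]
wrist_force: [0.6, 0.4, 0.3]
finger_gap: 94.2
finger_force: 0.0
```

```bash
python3 - <<'E'
from h import *
H.update(collar_centre=38)
im=viewer.camera("wrist"); cv2.imwrite("pics/w12.png",im[:,:,::-1])
scan("wrist",["collar_centre","spigot_top"])
go(422,-174,120,0); go(422,-174,120,90)
E
```

```text
collar_centre 0.95 [232. 153. 279. 202.] x,y,long,short,ang [615.5, -302.0, 61.7, 58.6, -84.6]
spigot_top 0.94 [217. 135. 297. 215.] x,y,long,short,ang [615.7, -304.2, 89.5, 89.4, -9.2]
spigot_top 0.79 [137. 140. 187. 184.] x,y,long,short,ang [487.1, -293.3, 64.7, 63.2, 3.7]
spigot_top 0.75 [174. 229. 214. 267.] x,y,long,short,ang [535.9, -422.5, 61.4, 50.0, 82.0]
dp [ 149.2 -181.6   77.7] roll 95.4 t 20.7 j [-0.51  0.63  1.07  0.    1.45 -0.61]
dp [ 149.2 -181.6   77.7] roll 5.4 t 20.7 j [-0.51  0.63  1.07  0.    1.45 -0.61]
```

View pics/w12.png

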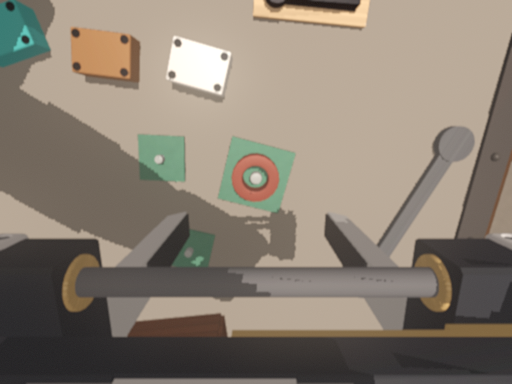

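Request:
carry_out(
  deltas=[
    {"dp":[149,-182,40],"roll":96,"gripper":1},
    {"dp":[149,-182,40],"roll":96,"gripper":1},
    {"dp":[149,-182,40],"roll":96,"gripper":1},
    {"dp":[149,-182,40],"roll":96,"gripper":1},
    {"dp":[149,-182,40],"roll":96,"gripper":1},
    {"dp":[149,-182,40],"roll":96,"gripper":1},
    {"dp":[149,-182,40],"roll":96,"gripper":1},
    {"dp":[149,-182,40],"roll":96,"gripper":1},
    {"dp":[149,-182,40],"roll":96,"gripper":1},
    {"dp":[149,-182,40],"roll":96,"gripper":1},
    {"dp":[149,-182,40],"roll":96,"gripper":1},
    {"dp":[149,-182,40],"roll":96,"gripper":1},
  ],
)

```text
clock: 21.7
eef_pos: [421.4, -174.2, 157.3]
eef_rot: [-3.14, 0.002, 0.167]
wrist_force: [-0.2, -0.0, -0.5]
finger_gap: 94.2
finger_force: 0.0
```

Request:
carry_out(
  deltas=[
    {"dp":[0,0,20],"roll":10,"gripper":1},
    {"dp":[0,0,40],"roll":10,"gripper":1},
    {"dp":[0,0,40],"roll":10,"gripper":1},
    {"dp":[0,0,40],"roll":10,"gripper":1},
  ],
)

```text
clock: 22.03
eef_pos: [421.3, -174.1, 117.7]
eef_rot: [-3.14, 0.003, 0.001]
wrist_force: [-0.2, 0.1, 0.2]
finger_gap: 94.1
finger_force: 0.0
```

```bash
python3 - <<'E'
from h import *
viewer.camera("wrist")
scan("wrist",["block_centre"])
go(422,-174,8,0)
E
```

```text
block_centre 0.94 [228.  27. 294. 118.] x,y,long,short,ang [537.5, -176.9, 71.1, 50.2, -9.5]
block_centre 0.86 [235. 156. 284. 226.] x,y,long,short,ang [423.9, -174.6, 72.8, 50.1, -1.2]
block_centre 0.62 [219. 254. 278. 326.] x,y,long,short,ang [309.6, -161.5, 82.3, 54.7, 21.5]
dp [ -0.2  -0.6 111.4] roll 0.0 t 22.13 j [-0.47  0.19  1.87  0.    1.08  1.1 ]
```

Request:
carry_out(
  deltas=[
    {"dp":[1,0,40],"roll":1,"gripper":1},
    {"dp":[1,0,75],"roll":1,"gripper":1},
    {"dp":[1,0,98],"roll":1,"gripper":0.7},
    {"dp":[1,0,110],"roll":1,"gripper":0.6},
    {"dp":[1,0,112],"roll":1,"gripper":0.5},
    {"dp":[1,0,112],"roll":1,"gripper":-1},
    {"dp":[1,0,112],"roll":1,"gripper":-1},
    {"dp":[1,0,112],"roll":1,"gripper":-1},
    {"dp":[1,0,112],"roll":1,"gripper":-1},
    {"dp":[1,0,112],"roll":1,"gripper":-1},
    {"dp":[1,0,112],"roll":1,"gripper":-1},
    {"dp":[1,0,112],"roll":1,"gripper":-1},
  ],
  newtons=40,
)

```text
clock: 23.13
eef_pos: [423.7, -174.7, 8.0]
eef_rot: [3.141, -0.002, -0.019]
wrist_force: [-0.6, 2.4, 8.4]
finger_gap: 49.7
finger_force: 40.0
```

```bash
python3 - <<'E'
from h import *
viewer.camera("wrist")
for d in models.cut_out("wrist","block_centre"): print(d["p"],d["box"])
c=cam("wrist")
for x in (420,424):
  q=np.vstack([proj(c,[[x+i,-174.4+j,z] for i in(-35,35) for j in (-25,25)]) for z in(0,30)]);print(x,np.round([*q.min(0),*q.max(0)]))
go(615.3,288.7,150,14)
E
```

```text
0.86 [214.6, 176.6, 299.7, 266.6]
0.6 [205.7, 0.0, 310.6, 115.1]
0.46 [229.7, 322.0, 258.6, 330.2]
420 [213. 178. 297. 293.]
424 [213. 172. 297. 288.]
dp [ 183.1 -466.8 -141.9] roll -15.1 t 23.23 j [-0.47  0.38  1.94  0.    0.82  1.12]
```

Request:
carry_out(
  deltas=[
    {"dp":[0,0,-12],"roll":0,"gripper":-1},
    {"dp":[0,0,-40],"roll":0,"gripper":-1},
    {"dp":[0,0,-80],"roll":0,"gripper":-1},
    {"dp":[0,0,-115],"roll":0,"gripper":-1},
    {"dp":[0,0,-140],"roll":0,"gripper":-1},
    {"dp":[9,-23,-142],"roll":0,"gripper":-1},
    {"dp":[22,-55,-142],"roll":-2,"gripper":-1},
    {"dp":[35,-90,-142],"roll":-4,"gripper":-1},
    {"dp":[49,-125,-142],"roll":-6,"gripper":-1},
    {"dp":[63,-160,-142],"roll":-9,"gripper":-1},
    {"dp":[77,-196,-142],"roll":-12,"gripper":-1},
    {"dp":[91,-232,-142],"roll":-15,"gripper":-1},
  ],
)

```text
clock: 24.23
eef_pos: [518.3, 57.5, 148.7]
eef_rot: [-3.142, 0.001, 0.246]
wrist_force: [1.4, -1.3, -7.2]
finger_gap: 49.6
finger_force: 40.0
```

```bash
python3 -c "
from h import *
print(read_state()['eef_pos'],read_state()['finger_force'])
go(617.5,289.3,150,14)"
```

```text
[518.3254171   57.5434142  148.72479653] 39.995511174201965
dp [ 152.6 -200.7   -1.4] roll 0.1 t 24.23 j [ 0.04  0.29  1.67 -0.    1.18  1.37]
```

Request:
carry_out(
  deltas=[
    {"dp":[23,-30,0],"roll":0,"gripper":-1},
    {"dp":[46,-60,0],"roll":0,"gripper":-1},
    {"dp":[69,-90,0],"roll":0,"gripper":-1},
    {"dp":[92,-121,0],"roll":0,"gripper":-1},
    {"dp":[115,-151,0],"roll":0,"gripper":-1},
    {"dp":[135,-178,0],"roll":0,"gripper":-1},
    {"dp":[148,-195,10],"roll":0,"gripper":-1},
    {"dp":[152,-200,30],"roll":0,"gripper":-1},
    {"dp":[152,-200,50],"roll":0,"gripper":-1},
    {"dp":[152,-200,60],"roll":0,"gripper":-1},
    {"dp":[152,-200,60],"roll":0,"gripper":-1},
    {"dp":[152,-200,60],"roll":0,"gripper":-1},
  ],
)

```text
clock: 25.23
eef_pos: [617.8, 286.0, 89.0]
eef_rot: [3.141, 0.001, 0.243]
wrist_force: [0.5, -0.1, -7.3]
finger_gap: 49.6
finger_force: 40.0
```

```bash
python3 - <<'E'
from h import *
im=viewer.camera("wrist"); cv2.imwrite("pics/w13.png",im[:,:,::-1])
scan("wrist",["slab_top"])
for d in models.cut_out("wrist","block_centre"): print(d["p"],d["box"])
go(617.5,289.3,16,14); print(read_state()["eef_pos"])
E
```

```text
slab_top 0.57 [207. 146. 294. 212.] x,y,long,short,ang [633.6, 295.1, 81.1, 64.7, -76.1]
0.61 [218.1, 177.4, 298.2, 267.3]
dp [-0.4 -3.2 74.7] roll -0.1 t 25.38 j [ 0.38  0.69  1.21 -0.    1.23  1.71]
[618.53351162 286.28650688  90.70380143]
```

View pics/w13.png

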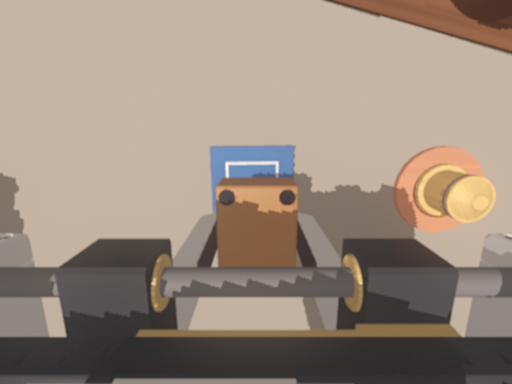

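```bash
python3 - <<'E'
from h import *
c=cam("wrist"); q=unproj(c,[[210.5,146.5],[294.5,146],[252.5,163]],8); s=read_state()
y=s["eef_rot"][2]; u=np.array([np.cos(y),np.sin(y)]); print(q,(q[0]+q[1])/2-50*u, q[2]-35*u)
print(unproj(c,[[218,180],[298,180]],90.7-8+30)@u - s["eef_pos"][:2]@u-35)
E
```

```text
[[655.18706901 340.61854779]
 [674.87288999 263.0108116 ]
 [649.48186596 298.0079053 ]] [616.49380545 289.80469182] [615.50654412 289.60091379]
[1.07274243 1.07801307]
```

Request:
carry_out(
  deltas=[
    {"dp":[1,-3.7,15],"roll":0,"gripper":-1},
    {"dp":[1,-3.7,35],"roll":0,"gripper":-1},
    {"dp":[1,-3.7,52],"roll":0,"gripper":-1},
    {"dp":[1,-3.7,63],"roll":0,"gripper":-1},
    {"dp":[1,-3.7,69],"roll":0,"gripper":-1},
    {"dp":[1,-3.7,72],"roll":0,"gripper":-1},
    {"dp":[1,-3.7,74],"roll":0,"gripper":-1},
    {"dp":[1,-3.7,74.5],"roll":0,"gripper":-1},
    {"dp":[1,-3.7,74.5],"roll":0,"gripper":-1},
  ],
)

```text
clock: 26.13
eef_pos: [618.6, 290.5, 16.1]
eef_rot: [-3.141, -0.002, 0.243]
wrist_force: [-3.4, -1.4, -0.9]
finger_gap: 49.7
finger_force: 40.0
```

Contact reached (weight off the wrist); release and rise.

Request:
carry_out(
  deltas=[
    {"dp":[0,0,0],"roll":0,"gripper":0.6},
    {"dp":[0,0,0],"roll":0,"gripper":0.6},
    {"dp":[0,0,0],"roll":0,"gripper":0.6},
    {"dp":[0,0,0],"roll":0,"gripper":0.6},
    {"dp":[0,0,-20],"roll":0,"gripper":0.6},
    {"dp":[0,0,-60],"roll":0,"gripper":1},
    {"dp":[0,0,-100],"roll":0,"gripper":1},
    {"dp":[0,0,-140],"roll":0,"gripper":1},
    {"dp":[0,0,-180],"roll":0,"gripper":1},
    {"dp":[-40,0,-200],"roll":0,"gripper":1},
    {"dp":[-80,0,-200],"roll":0,"gripper":1},
    {"dp":[-80,0,-200],"roll":0,"gripper":1},
  ],
)

```text
clock: 27.13
eef_pos: [534.5, 269.5, 214.2]
eef_rot: [3.141, 0.004, 0.244]
wrist_force: [0.2, 0.2, -0.1]
finger_gap: 93.9
finger_force: 0.0
```

Request:
carry_out(
  deltas=[
    {"dp":[-40,0,0],"roll":0,"gripper":1},
    {"dp":[-80,0,0],"roll":0,"gripper":1},
    {"dp":[-120,0,0],"roll":0,"gripper":1},
    {"dp":[-140,0,0],"roll":0,"gripper":1},
    {"dp":[-140,0,0],"roll":0,"gripper":1},
    {"dp":[-140,0,0],"roll":0,"gripper":1},
  ],
)

```text
clock: 27.63
eef_pos: [404.4, 237.4, 215.3]
eef_rot: [-3.141, -0.002, 0.243]
wrist_force: [1.2, -0.7, 0.2]
finger_gap: 94.4
finger_force: 0.0
```

```bash
python3 - <<'E'
from h import *
H.update(cup_centre=48,lever_centre=24,block_centre=38,collar_centre=38)
im=viewer.camera("top"); scan("top",list(H))
cr=cv2.resize(im[90:260,65:395],None,fx=2.4,fy=2.4,interpolation=2); cv2.imwrite("pics/t2.png",cr[:,:,::-1])
E
```

```text
spigot_top 0.97 [344. 186. 372. 214.] x,y,long,short,ang [486.6, -292.9, 63.2, 61.9, -85.7]
spigot_top 0.87 [397. 172. 425. 200.] x,y,long,short,ang [530.3, -426.7, 63.7, 63.0, 81.5]
spigot_top 0.69 [342. 130. 380. 172.] x,y,long,short,ang [619.0, -306.0, 93.0, 90.7, -9.0]
slab_top 0.78 [113. 128. 149. 171.] x,y,long,short,ang [614.5, 288.4, 99.9, 81.5, 14.7]
slab_top 0.38 [343. 128. 381. 171.] x,y,long,short,ang [618.2, -305.8, 94.1, 94.1, -7.0]
board_top 0.69 [264. 106. 284. 162.] x,y,long,short,ang [664.5, -83.9, 140.5, 50.9, 1.6]
dripplate_top 0.79 [183. 118. 217. 146.] x,y,long,short,ang [665.2, 113.1, 83.0, 82.1, -89.6]
dripplate_top 0.39 [105. 243. 123. 255.] x,y,long,short,ang [366.1, 317.4, 33.2, 19.5, -75.5]
lever_centre 0.69 [272. 106. 283. 152.] x,y,long,short,ang [662.2, -83.8, 112.0, 27.9, 0.1]
block_centre 0.93 [291. 257. 322. 292.] x,y,long,short,ang [304.5, -159.1, 72.4, 50.8, 22.8]
block_centre 0.92 [116. 129. 142. 166.] x,y,long,short,ang [613.1, 285.1, 77.2, 58.1, 14.8]
block_centre 0.71 [300. 165. 325. 198.] x,y,long,short,ang [534.5, -174.3, 73.7, 51.6, -9.7]
cup_centre 0.9 [187. 121. 208. 140.] x,y,long,short,ang [660.6, 108.6, 51.2, 47.3, 1.1]
cup_centre 0.31 [269. 109. 283. 153.] x,y,long,short,ang [655.7, -81.6, 109.5, 28.8, 2.3]
collar_centre 0.78 [347. 139. 379. 164.] x,y,long,short,ang [613.9, -301.7, 70.7, 60.3, -62.9]
tin_centre 0.63 [232. 197. 251. 219.] x,y,long,short,ang [459.3, 3.4, 49.6, 44.8, 0.5]
```

View pics/t2.png

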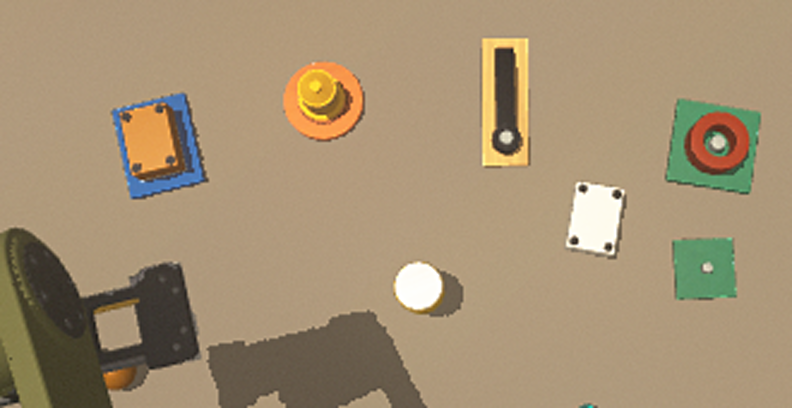

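```bash
python3 -c "
from cell import manip
print(manip.sign_off())"
```

```text
the job is handed in; nothing more can be done
None
```

I set all four spares on their own places, let go of them and handed the job in at about 28 s of the 112 s limit. By the last top picture each sits within about 5 mm of its centre. The tin had not moved and nothing touched the flyball arm, though the arm hid it in that last picture; no verdict came back at sign-off.

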